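# Lay the tall packet down and shut the packet bin

### The arm

A 7-joint arm with a two-finger parallel gripper is mounted at the origin on a cart in front of the work surface, level with it; the furniture and walls round the work are solid. World frame = base frame: x ahead of the robot, y to its left, z up, the work surface at z = 0. Lengths are in mm, angles in rad, forces in N, time in s.
With the tool pointing down it reaches from about 425 to 825 mm from the base axis. Payload 3.6 kg.
Tool frame: the origin (TCP) lies between the finger pads; the fingertips stand 8 mm ahead of it and the grasp point (between the pads) lies 11 mm behind it; z points along the fingers, y is the line along which they close (so a half turn about z gives the same grasp; the last joint's range is limited). The gripper opens to 85 mm and grips with 20 to 120 N. Pads are 22 mm wide; open, the fingers measure 114 mm over their backs; the gripper's body (76 mm by 85 mm) begins 54 mm behind the grasp point. The pads swing forward as they close: fully open they stand 13 mm farther back than shut.
Start: joints at [1.284, 0.615, -0.013, 1.423, 0.008, 1.103, -0.04], TCP at [166.99, -628.152, 202.497] pointing down, gripper open.
Joint ranges: [-3.12, 3.12], [-0.3, 2.06], [-1.34, 1.32], [0.26, 2.42], [-1.36, 4.5], [0.01, 1.98], [-2.84, 2.84]. Speed limits (rad/s): [2.79, 2.79, 3.14, 3.14, 3.14, 3.14, 3.14].

### API

Orientations are given as a rotation vector (axis times angle).
In Python, from workcell import r gives the robot as it stands. The module is installed in compiled form; this text tells all that it offers.
- The arm moves only by the tool servo_tool, never from a script. Its argument "commands" is a list of rows, each an object with "dp": the shift along the tool's x, y, z as a fraction of full scale, a list of three; "rotation": the turn, a rotation vector about the tool's x, y, z as a fraction of full scale, a list of three; "gripper": the opening, from 0 (shut) to 1 (fully open). In form: [{"dp": [tx, ty, tz], "rotation": [ax, ay, az], "gripper": gripper}, ...]. A call has 1 to 20 rows; each row is the pose to reach, as a shift and turn from the pose commanded when the call began, along the tool's axes at that moment; what a row does not reach only later rows make up. Full scale, the value 1, is 0.1 m for a shift and 30 degrees for a turn. A row lasts 1/10 s, in which the tool goes at most 50 mm and 8.59 degrees, less where a joint would pass 70% of its speed; a pose out of reach is approached as far as the arm can. A call with a number of a shift or a turn outside -1 to 1 is refused whole. A call with a gripper value outside its range is refused whole. The fingers move at their own pace and stop on an object; "grip_force" is the grip in N (left out, the last holds). Time passes only in rows, so rows that repeat a pose let the fingers close. It gives the time, the measured TCP pose, the force, the opening and the grip force at its end, in the units of the state.
- r.sense(): the state, without advancing time (a new reading comes with each control period).
- r.snapshot(name): name is "scene" or "side" or "wrist"; returns a dict with "pixels" (420x560x3 uint8, blue, green, red), "fov_y" (degrees; the focal length in pixels is half the picture's height over the tangent of half this angle, whatever the lens; pixels are square), "cx", "cy" (the principal point, pixels), "view" (4x4, takes a point from world to camera coordinates). Camera axes: x right, y down, z forward; pixel columns grow to the right and rows downward; lengths in mm; the calibration is good to about 2 mm. A picture is of the moment at which its call begins. There is no depth.
- r.hand_in(): hands the job in; it is judged then, once.
Trained networks look in the newest picture that a camera, given by its name, has taken for a name from the list of things; names that differ only in an ending like _2 or _b are one class to them, and where a whole thing is asked for, a point or a joint stands for the part that bears it (a point fixed in the world has none). Each returns a list of dicts, best first, with "conf" (0 to 1); they miss things now and then, are a little off and sometimes report something else, mostly with a low value. They report only what shows in the picture. A call takes as long as a camera call. They do not tell look-alikes from the thing itself.
- r.regions_of(camera, label): "mask" (420x560 bool, what is visible of it) and "rect" ([left, top, width, height] in pixels, round what is visible of it).
The state is a dict: "clock": time; "q": joint angles; "qd": joint speeds; "effort": joint torques, N m; "tcp_pos": TCP position; "orientation": TCP orientation; "wrist_force": force on the tool from outside, world axes, zero at the start; "moment": the same for the moment, N m; "finger_gap": finger opening in mm; "finger_force": force on a finger pad.
Only numpy, scipy, OpenCV 4.12 (cv2) and the standard library are available. Lean on these libraries where they do the work, as an engineer would, in place of code of your own. Each camera call takes 0.05 s, during which the arm holds its last target. There are 200 camera calls.

### The job

The bin's lid cannot close because the tall packet inside is standing on end. Without picking anything up, gently push the packet over with the fingertips so that it lies down along the bin, in the empty middle, then flip the lid over by pushing on its outer side and press it fully shut. Leave the small box standing at its end of the bin, and do not disturb the things on the worktop around it.

Things in the scene. Friction and masses are not known exactly. Their poses are not given: they have to be found in the camera images.
- bin: White steel packet bin, fixed in place, an open-topped trough 90 x 260 mm outside and 91 mm high to its rim, on rubber feet. Origin: centre of its underside, on the worktop. x points across it to its hinge side, which faces the robot; y runs along its length, z up. Inside 80 mm (x) by 250 mm (y), walls 5 mm, inner floor 9 mm above the worktop.
- bin_hinge (a point): Middle of the lid's hinge line, which runs along the bin's y axis on the hinge-side rim: 48 mm towards +x from the bin's centre and 91.5 mm above the worktop.
- lid (a joint): Lid hinge angle in rad: 0 = shut flat on the rim, 1.57 = standing straight up, more = leaning back away from the bin (stop at 2.15). Starts between 1.6 and 2.1. The hinge is stiff (about 0.25 N m of friction), so the lid stays wherever it is left and must be pushed all the way.
- lid_edge (a point): Middle of the lid's free edge, 103 mm from the hinge line. The lid is a flat pale wooden board 102 mm wide, 264 mm long and 12 mm thick, its underside on the hinge line's level when shut; its free edge then overhangs the bin's far side by 10 mm and its top is 104 mm above the worktop.
- tall_packet: Loose rigid packet, about 70 g, 45 mm thick, 70 mm wide, 135 mm tall; above 80 mm it tapers to 29 mm thick at 103 mm and a 10 mm crimp on top. Stands on the bin's floor at either end, thickness along the bin's length, 53 mm of it above the rim; pushed near its top towards the middle it tips over its bottom edge and, past about 20 degrees, falls. Origin: centre of its underside, z along its height.
- packet_mid (a point): Point in the middle of the tall packet, 67.5 mm above its underside along its own z.
- small_box: Loose small carton, 39 mm thick along the bin's length, 66 mm wide, 74 mm tall, standing on the bin's floor at the other end, below the rim. Stays there. Origin: centre of its underside, z up.
- tin: Loose bystander: flat round tin, 86 mm across, 40 mm high, on the worktop. Origin: centre of its underside, z up.
- shaker: Loose bystander: glass shaker with a domed grey top, 44 mm across, 90 mm high, on the worktop. Origin: centre of its underside, z up.
- jar: Loose bystander: round jar with a lid, 62 mm across, 100 mm high, on the worktop. Origin: centre of its underside, z up.
- pouch: Loose bystander: standing pouch 49 x 94 mm, 150 mm high, on the worktop. Origin: centre of its underside, z up.
There are look-alikes about, which are no part of the job. Leave any red look-alike of the small_box alone.

How it is judged (in metres and radians):
On the way, in this order (a step that is already met when the one before it is completed fails the run):
1. the tall packet lies on its side inside the bin (angle between tall_packet's own z axis and vertical above 1.3 rad and z of packet_mid in the frame of bin below 0.045 m and x of packet_mid in the frame of bin between -0.03 and 0.03 m and y of packet_mid in the frame of bin between -0.09 and 0.09 m), for 0.2 s.
2. the lid is pressed shut on the rim (value of joint lid below 0.05 rad), for 0.2 s.
At the end, for the whole second after the job is handed in: The lid is shut to within 0.05 rad (5 mm at its edge); the tall packet lies down at rest inside the bin (more than 1.3 rad from upright, its middle no higher than 45 mm above the worktop); the small box still stands upright (within 0.15 rad) (all of step 1 and value of joint lid below 0.05 rad and linear speed of tall_packet below 0.02 m/s and angle between small_box's own z axis and vertical below 0.15 rad); the robot touches nothing.
It fails at once if the tall packet is lifted or carried (z of packet_mid in the frame of bin above 0.105 m).
It fails at once if the small box is lifted, knocked over or pushed more than 25 mm along (distance of small_box from where it was at the start of the episode above 0.025 m or angle between small_box's own z axis and vertical above 0.5 rad).
It fails at once if the small box or the tall packet is squashed with more than 40 N (contact force between the fingers and small_box above 40 N or contact force between the fingers and tall_packet above 40 N).
It fails at once if something on the worktop beside the bin is moved by more than 20 mm or tipped (distance of any of tin, shaker, jar, pouch from where it was at the start of the episode above 0.02 m or angle between any of tin, shaker, jar, pouch's own z axis and vertical above 0.4 rad).
It also fails if it takes over 42 s, if anything falls off the work surface, if the arm or the gripper's body presses on something with over 40 N, if the wrist force passes 120 N, or if a joint passes its speed limit or range.

## Working session

There is one attempt and no reset: what is moved stays moved. The work goes in short steps, Python scripts to look and compute and a tool call to move; the robot and the scene stay as the last step left them, time stands still between calls to the robot, and variables do not carry over. Pictures are saved under pics/ and viewed, at most 10 in all, crops included, and the job is handed in when it is done.

Besides the shell and the picture viewer there is one more tool, called after "Emit:" in YAML: its name, and indented under it one key for each argument. servo_tool: Moves the arm, as the interface text tells. Its arguments: {"type":"object","properties":{"commands":{"type":"array"},"grip_force":{"type":"number"}},"required":["commands"]}

```bash
mkdir -p pics; cat > h.py <<'E'
import numpy as np, cv2
from workcell import r
def snap(n,save=None):
    s=r.snapshot(n)
    if save: cv2.imwrite('pics/'+save,s['pixels'])
    return s
def K(s):
    f=210/np.tan(np.radians(s['fov_y'])/2); return np.array([[f,0,s['cx']],[0,f,s['cy']],[0,0,1]])
def ray(s,u,v):
    V=np.array(s['view']); d=np.linalg.inv(K(s))@[u,v,1]; R=V[:3,:3]; return -R.T@V[:3,3], R.T@d
def atz(s,u,v,z):
    c,d=ray(s,u,v); return c+d*(z-c[2])/d[2]
def proj(s,p):
    V=np.array(s['view']); q=V[:3,:3]@np.array(p,float)+V[:3,3]; q=K(s)@q; return q[:2]/q[2]
E
python3 - <<'E'
from h import *
S={}
for n in('scene','side','wrist'):
    S[n]=snap(n,n+'0.png')
    c,_=ray(S[n],0,0); print(n,c.round(),S[n]['fov_y'],np.array(S[n]['view'])[:3,:3].round(2).tolist())
    if n=='wrist':continue
    for l in('bin','lid','tall_packet','small_box','tin','shaker','jar','pouch'):
        print(n,l,[(round(x['conf'],2),[int(a) for a in x['rect']]) for x in r.regions_of(n,l)][:3])
cv2.imwrite('pics/both.png',cv2.resize(np.hstack([S['scene']['pixels'],S['side']['pixels']]),(800,300)))
E
```

```text
scene [522. 189. 934.] 55.720222937022555 [[-1.0, 0.06, 0.01], [0.04, 0.87, -0.49], [-0.04, -0.49, -0.87]]
scene bin [(0.76, [273, 146, 67, 131])]
scene lid [(0.66, [310, 148, 32, 115])]
scene tall_packet [(0.93, [285, 237, 30, 24])]
scene small_box [(0.85, [279, 175, 24, 25]), (0.76, [271, 123, 22, 33]), (0.51, [228, 232, 21, 19])]
scene tin [(0.58, [294, 298, 38, 40])]
scene shaker [(0.59, [230, 232, 15, 21])]
scene jar [(0.98, [220, 169, 19, 38])]
scene pouch [(0.67, [233, 101, 24, 55])]
side [ 440. -902. 1018.] 50.77176448821072 [[0.99, -0.1, 0.01], [-0.08, -0.84, -0.54], [0.06, 0.54, -0.84]]
side bin [(0.61, [211, 141, 59, 127])]
side lid [(0.63, [209, 140, 21, 111])]
side tall_packet [(0.7, [231, 161, 27, 38])]
side small_box [(0.83, [251, 292, 25, 40]), (0.68, [240, 235, 24, 12]), (0.17, [208, 140, 23, 113])]
side tin [(0.86, [219, 139, 29, 26])]
side shaker [(0.61, [230, 162, 30, 35]), (0.58, [294, 180, 10, 26])]
side jar [(0.82, [302, 222, 28, 37])]
side pouch [(0.65, [296, 279, 25, 60])]
wrist [ 242. -607.  374.] 68.13356845780477 [[0.26, -0.97, -0.0], [-0.92, -0.25, 0.31], [-0.3, -0.08, -0.95]]
```

View pics/scene0.png

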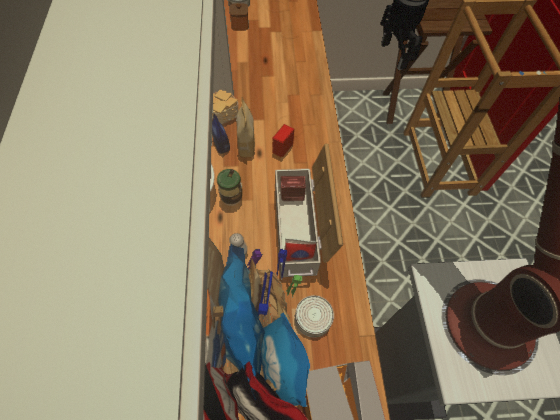

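View pics/side0.png

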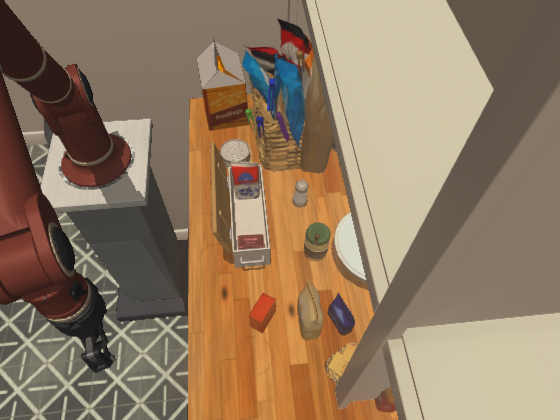

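The scene view shows the bin around (297,225): the tall packet (300,250) is at its near end and the dark-red small box (291,188) at its far end. The lid (327,205) stands open on the robot side. The red box at (283,140) in scene and (263,312) in side is outside the bin, so it is the look-alike. An enlarged crop should confirm this.

```bash
python3 - <<'E'
from h import *
a=cv2.imread('pics/scene0.png')[110:350,210:370]; b=cv2.imread('pics/side0.png')[120:345,185:345]
a=cv2.resize(a,(400,600),interpolation=cv2.INTER_CUBIC); b=cv2.resize(b,(400,562),interpolation=cv2.INTER_CUBIC)
b=cv2.copyMakeBorder(b,0,38,0,0,cv2.BORDER_CONSTANT); cv2.imwrite('pics/crop.png',np.hstack([a,b]))
E
```

```text
(no output)
```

View pics/crop.png

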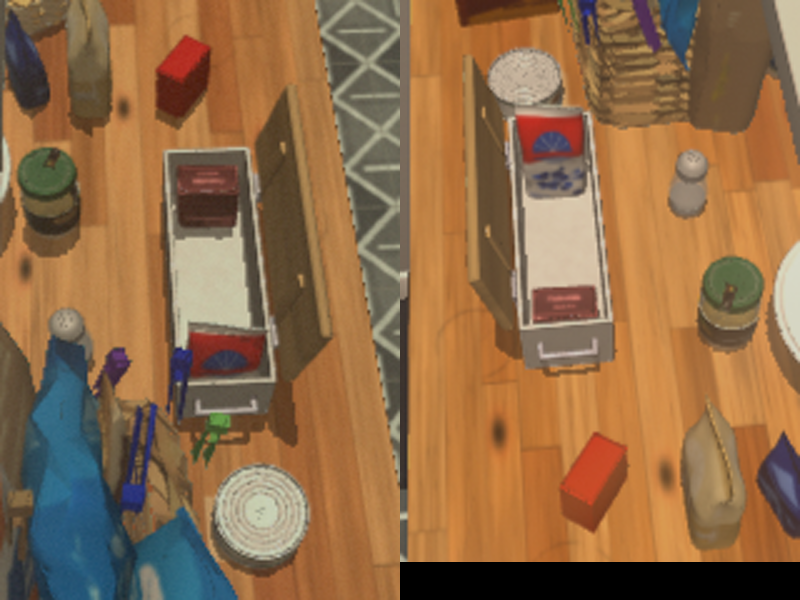

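```bash
cat >> h.py <<'E'
def binT(p):
    x,y,a=p; c,s=np.cos(a),np.sin(a)
    return lambda q: np.array([x+c*q[0]-s*q[1],y+s*q[0]+c*q[1],q[2]])
def lidpt(th,y,rr=103,off=0): # off: from underside toward top of lid
    return [48-rr*np.cos(th)+off*np.sin(th), y, 91.5+rr*np.sin(th)+off*np.cos(th)]
E
python3 - <<'E'
from h import *
from scipy.optimize import least_squares
S={n:snap(n) for n in('scene','side')}
cr={'scene':lambda u,v:(210+u/2.5,110+v/2.5),'side':lambda u,v:(185+(u-400)/2.5,120+v/2.5)}
# bin yaw ~pi : bin +x -> world -x, bin +y -> world -y
obs=[('scene',165,151,-45,130),('scene',248,149,45,130),('scene',272,380,45,-130),
('side',523,330,45,130),('side',611,322,-45,130),('side',593,113,-45,-130)]
def f(p):
    T=binT(p); return np.ravel([proj(S[n],T([x,y,91]))-cr[n](u,v) for n,u,v,x,y in obs])
s=least_squares(f,[560,-480,3.14],x_scale=[10,10,.1]); print('bin',s.x,f(s.x).round(1)); T=binT(s.x)
for n,u,v,x,y in obs: print(n,atz(S[n],*cr[n](u,v),91).round())
lo=[('scene',292,87,132),('scene',331,333,-132),('side',466,57,-132),('side',472,282,132)]
def g(p): return np.ravel([proj(S[n],T(lidpt(p[0],y,103,6)))-cr[n](u,v) for n,u,v,y in lo])
l=least_squares(g,[1.8]);print('lid',l.x,g(l.x).round(1))
for nm,h in (('tall_packet',135),('small_box',74),('tin',40),('shaker',90),('jar',100),('pouch',150)):
    for n in S:
        for x in r.regions_of(n,nm)[:3]:
            m=np.argwhere(x['mask']); v,u=m.mean(0); v0=m[:,0].min()
            p=atz(S[n],u,v,h/2); print(nm,n,round(x['conf'],2),p[:2].round())
print(r.sense())
E
```

```text
bin [ 438.05113074 -268.18085712    3.12648337] [-1.5 -1.8  0.1 -2.   0.1  0.1 -2.1 -1.1  0.6 -0.7  0.1 -1.8]
scene [ 478. -393.   91.]
scene [ 392. -391.   91.]
scene [ 395. -138.   91.]
side [ 396. -401.   91.]
side [ 479. -401.   91.]
side [ 484. -145.   91.]
lid [1.83058768] [ 0.7 -2.2 -1.2  1.4 -0.1 -2.  -1.5 -1.3]
tall_packet scene 0.58 [ 356. -297.]
tall_packet side 0.81 [ 435. -171.]
tall_packet side 0.66 [ 576. -234.]
small_box scene 0.87 [ 449. -533.]
small_box scene 0.61 [ 434. -372.]
small_box scene 0.31 [ 557. -570.]
small_box side 0.74 [ 435. -346.]
small_box side 0.56 [ 449. -537.]
tin scene 0.63 [411. -35.]
tin side 0.68 [410. -27.]
shaker scene 0.7 [ 579. -219.]
shaker side 0.61 [ 581. -216.]
shaker side 0.59 [ 557. -550.]
jar scene 0.56 [ 601. -376.]
jar side 0.55 [ 602. -367.]
pouch scene 0.81 [ 555. -538.]
pouch side 0.96 [ 553. -561.]
pouch side 0.38 [ 365. -232.]
{'clock': 1.65, 'q': array([ 1.28447989,  0.61491115, -0.01257911,  1.42339918,  0.00809945,
        1.10338371, -0.04038088]), 'qd': array([ 0.0013174 ,  0.00031551, -0.00025768, -0.0005612 , -0.00041786,
       -0.00083109,  0.0009968 ]), 'effort': array([ 1.32698678e-03, -4.69094181e+01,  2.59025088e-01, -1.71333933e+01,
        9.94457456e-03,  1.74651937e-03,  1.92886671e-05]), 'tcp_pos': array([ 166.99337667, -628.15674948,  202.49030023]), 'orientation': array([-3.11505790e+00, -4.07033367e-01, -2.68865893e-05]), 'wrist_force': array([-0.91138862, -0.34349975,  0.02734462]), 'moment': array([ 0.05623287, -0.06849061,  0.02393322]), 'finger_force': 0.0, 'finger_gap': 85.44400443722489}
```

```bash
python3 - <<'E'
from h import *
S={n:snap(n) for n in('scene','side')}
def tri(a,b):
    c1,d1=ray(S['scene'],*a);c2,d2=ray(S['side'],*b)
    d1/=np.linalg.norm(d1);d2/=np.linalg.norm(d2)
    t=np.linalg.lstsq(np.c_[d1,-d2],c2-c1,rcond=None)[0]; p,q=c1+t[0]*d1,c2+t[1]*d2
    return ((p+q)/2).round(),np.linalg.norm(p-q).round()
for u,v in((205,100),(195,300)):
    for z in(400,600,800): print('cup',(u,v),z,atz(S['scene'],u,v,z).round())
for z in(50,150,200,250): print(z,'green',atz(S['scene'],296,283,z).round(),'blue',atz(S['scene'],282,260,z).round(),'blue2',atz(S['scene'],266,285,z).round())
a=cv2.resize(S['scene']['pixels'][220:320,220:340],(480,400),interpolation=2); b=cv2.resize(S['side']['pixels'][60:200,220:310],(320,498)[:2],interpolation=2)[:400]
cv2.imwrite('pics/c2.png',np.hstack([a,b]))
E
```

```text
cup (205, 100) 400 [ 614. -340.  400.]
cup (205, 100) 600 [ 579. -142.  600.]
cup (205, 100) 800 [545.  56. 800.]
cup (195, 300) 400 [616.  28. 400.]
cup (195, 300) 600 [581.  88. 600.]
cup (195, 300) 800 [545. 149. 800.]
50 green [ 447. -105.   50.] blue [ 476. -163.   50.] blue2 [ 517. -104.   50.]
150 green [456. -72. 150.] blue [ 481. -123.  150.] blue2 [517. -71. 150.]
200 green [460. -55. 200.] blue [ 484. -103.  200.] blue2 [517. -54. 200.]
250 green [464. -39. 250.] blue [486. -84. 250.] blue2 [518. -38. 250.]
```

View pics/c2.png

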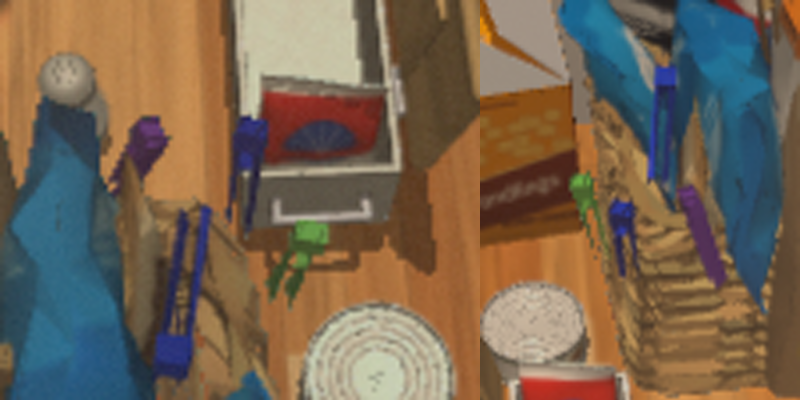

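```bash
python3 - <<'E'
from h import *
S={n:snap(n) for n in('scene','side')}
def tri(a,b):
    c1,d1=ray(S['scene'],*a);c2,d2=ray(S['side'],*b)
    d1/=np.linalg.norm(d1);d2/=np.linalg.norm(d2)
    t=np.linalg.lstsq(np.c_[d1,-d2],c2-c1,rcond=None)[0]; p,q=c1+t[0]*d1,c2+t[1]*d2
    return ((p+q)/2).round(),np.linalg.norm(p-q).round()
print('green',tri((298,278),(249,111.5)),'blue',tri((282.5,252.5),(260,119.6)))
print('packet top corner L', tri((220+262/4,220+78/4),(220+(617-480)/3.556,60+368/3.556)))
print('packet top corners',tri((220+383/4,220+95/4),(220+(522-480)/3.556,60+368/3.556)))
E
```

```text
green (array([458., -62., 209.]), np.float64(4.0)) blue (array([ 484., -109.,  225.]), np.float64(2.0))
packet top corner L (array([ 471., -176.,  137.]), np.float64(4.0))
packet top corners (array([ 404., -165.,  132.]), np.float64(2.0))
```

Emit:
servo_tool:
  commands:
    - {"dp":[0.7,-1,-1],"rotation":[0,0,0.5],"gripper":0}
    - {"dp":[0.7,-1,-1],"rotation":[0,0,0.5],"gripper":0}
    - {"dp":[0.7,-1,-1],"rotation":[0,0,0.5],"gripper":0}
    - {"dp":[0.7,-1,-1],"rotation":[0,0,0.5],"gripper":0}
    - {"dp":[0.7,-1,-1],"rotation":[0,0,0.5],"gripper":0}
  grip_force: 20

```text
clock: 2.35
tcp_pos: [210.0, -513.3, 304.3]
orientation: [3.138, 0.001, 0.003]
wrist_force: [0.3, -0.6, 0.4]
finger_gap: 12.1
finger_force: 0.0
```

Emit:
servo_tool:
  commands:
    - {"dp":[0.8,-0.97,0],"rotation":[0,0,0],"gripper":0}
    - {"dp":[0.8,-0.97,0],"rotation":[0,0,0],"gripper":0}
    - {"dp":[0.8,-0.97,0],"rotation":[0,0,0],"gripper":0}

```text
clock: 2.65
tcp_pos: [291.1, -414.1, 300.7]
orientation: [-3.138, -0.001, 0.001]
wrist_force: [0.2, -0.0, 1.1]
finger_gap: -0.2
finger_force: 0.0
```

Emit:
servo_tool:
  commands:
    - {"dp":[0.8,-0.97,0],"rotation":[0,0,0],"gripper":0}
    - {"dp":[0.8,-0.97,0],"rotation":[0,0,0],"gripper":0}
    - {"dp":[0.8,-0.97,0],"rotation":[0,0,0],"gripper":0}

```text
clock: 2.95
tcp_pos: [371.5, -317.0, 300.8]
orientation: [-3.138, -0.003, 0.001]
wrist_force: [0.4, -0.9, 0.6]
finger_gap: -0.3
finger_force: 0.0
```

Emit:
servo_tool:
  commands:
    - {"dp":[0.55,-0.97,0],"rotation":[0,0,0],"gripper":0}
    - {"dp":[0.55,-0.97,0],"rotation":[0,0,0],"gripper":0}
    - {"dp":[0.55,-0.97,0],"rotation":[0,0,0],"gripper":0}
    - {"dp":[0.55,-0.97,0],"rotation":[0,0,0],"gripper":0}

```text
clock: 3.35
tcp_pos: [425.1, -222.0, 301.0]
orientation: [-3.14, -0.002, 0.004]
wrist_force: [0.5, -0.7, 0.7]
finger_gap: -0.3
finger_force: 0.0
```

Emit:
servo_tool:
  commands:
    - {"dp":[0,-0.95,0.5],"rotation":[0.4,0,0],"gripper":0}
    - {"dp":[0,-0.95,0.5],"rotation":[0.4,0,0],"gripper":0}
    - {"dp":[0,-0.95,0.5],"rotation":[0.4,0,0],"gripper":0}
    - {"dp":[0,-0.95,0.5],"rotation":[0.4,0,0],"gripper":0}

```text
clock: 3.75
tcp_pos: [423.5, -129.6, 251.3]
orientation: [-2.933, 0.006, 0.004]
wrist_force: [-1.0, -0.3, 0.4]
finger_gap: 0.0
finger_force: 0.0
```

```bash
python3 - <<'E'
from h import *
a=snap('scene')['pixels'][160:360,200:400]; b=snap('side')['pixels'][60:260,150:350]; s=r.sense(); print(s['tcp_pos'],s['orientation'])
cv2.imwrite('pics/c3.png',cv2.resize(np.hstack([a,b]),(800,400),interpolation=2))
E
```

```text
[ 424.8913466  -130.80483233  252.76584398] [-2.93448253e+00  7.89637721e-03 -2.01682053e-03]
```

View pics/c3.png

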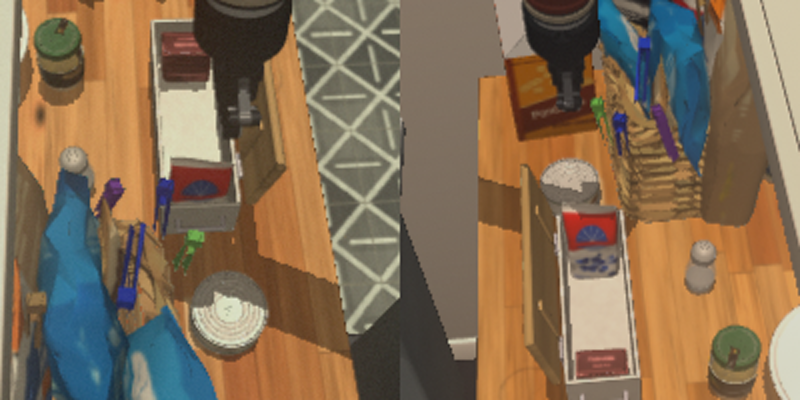

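Emit:
servo_tool:
  commands:
    - {"dp":[0,0.1,0.6],"rotation":[0,0,0],"gripper":0}
    - {"dp":[0,0.1,0.6],"rotation":[0,0,0],"gripper":0}
    - {"dp":[0,0.1,0.6],"rotation":[0,0,0],"gripper":0}

```text
clock: 4.15
tcp_pos: [423.7, -126.1, 191.0]
orientation: [-2.931, 0.006, 0.004]
wrist_force: [0.5, -0.3, 0.9]
finger_gap: 0.0
finger_force: 0.0
```

Emit:
servo_tool:
  commands:
    - {"dp":[0,0.06,0.3],"rotation":[0,0,0],"gripper":0}
    - {"dp":[0,0.1,0.6],"rotation":[0,0,0],"gripper":0}
    - {"dp":[0,0.1,0.6],"rotation":[0,0,0],"gripper":0}
    - {"dp":[0,0.1,0.6],"rotation":[0,0,0],"gripper":0}

```text
clock: 4.55
tcp_pos: [426.0, -123.3, 132.4]
orientation: [-2.933, 0.003, -0.003]
wrist_force: [0.6, -0.1, -0.2]
finger_gap: 0.2
finger_force: 0.0
```

Emit:
servo_tool:
  commands:
    - {"dp":[0,0.06,-0.013],"rotation":[0,0,0],"gripper":0}
    - {"dp":[0,0.12,-0.025],"rotation":[0,0,0],"gripper":0}
    - {"dp":[0,0.17,-0.036],"rotation":[0,0,0],"gripper":0}
    - {"dp":[0,0.22,-0.047],"rotation":[0,0,0],"gripper":0}
    - {"dp":[0,0.27,-0.058],"rotation":[0,0,0],"gripper":0}
    - {"dp":[0,0.32,-0.068],"rotation":[0,0,0],"gripper":0}
    - {"dp":[0,0.37,-0.079],"rotation":[0,0,0],"gripper":0}
    - {"dp":[0,0.42,-0.09],"rotation":[0,0,0],"gripper":0}
    - {"dp":[0,0.47,-0.1],"rotation":[0,0,0],"gripper":0}
    - {"dp":[0,0.52,-0.11],"rotation":[0,0,0],"gripper":0}
    - {"dp":[0,0.57,-0.12],"rotation":[0,0,0],"gripper":0}
    - {"dp":[0,0.62,-0.13],"rotation":[0,0,0],"gripper":0}

```text
clock: 5.75
tcp_pos: [424.6, -186.3, 130.8]
orientation: [-2.932, 0.003, -0.0]
wrist_force: [-1.9, 0.2, -0.3]
finger_gap: 0.0
finger_force: 0.0
```

```bash
python3 - <<'E'
from h import *
a=snap('scene')['pixels'][140:340,220:420]; b=snap('side')['pixels'][110:310,150:350]
for n in('scene','side'): print(n,[(round(x['conf'],2),[int(t) for t in x['rect']]) for x in r.regions_of(n,'tall_packet')])
cv2.imwrite('pics/c4.png',cv2.resize(np.hstack([a,b]),(800,400),interpolation=2))
E
```

```text
scene [(0.82, [288, 241, 26, 19])]
side [(0.65, [230, 160, 28, 39])]
```

View pics/c4.png

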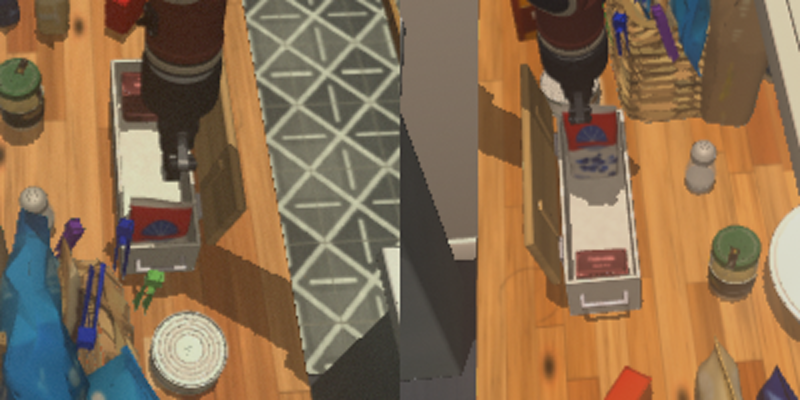

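```bash
python3 - <<'E'
from h import *
s=r.sense(); print(s['tcp_pos'],s['wrist_force'])
from scipy.spatial.transform import Rotation as R
zt=R.from_rotvec(s['orientation']).as_matrix()[:,2]
for n,o in(('scene',(220,140)),('side',(150,110))):
    S=snap(n)
    for p in (s['tcp_pos'],s['tcp_pos']+8*zt): print(n,(proj(S,p)).round(1),((proj(S,p)-o)*2).round()+ (400 if n=='side' else 0)*np.array([1,0]))
E
```

```text
[ 424.54659508 -185.86398503  130.7873222 ] [ 0.68488758 -0.94018226 -0.52398927]
scene [305.2 235.8] [170. 192.]
scene [305. 238.] [170. 196.]
side [239.9 169.5] [580. 119.]
side [240.1 170.9] [580. 122.]
```

```bash
python3 - <<'E'
from h import *
for n in('scene','side'):
    S=snap(n)
    m=r.regions_of(n,'tall_packet')
    print(n,[(round(x['conf'],2),[int(t) for t in x['rect']]) for x in m])
    for a in (0,10,20,30,90):
        t=np.radians(a); pts=[]
        for yy,zz in((5,135),(-5,135),(22,80),(-22,80),(-22,0)):
            dy,dz=yy+22.5,zz  # relative to pivot edge at y=-22.5 local
            y=-187+dy*np.cos(t)-dz*np.sin(t); z=9+dz*np.cos(t)+dy*np.sin(t)
            pts.append(proj(S,(436,y,z)).round().astype(int).tolist())
        print(a,pts)
E
python3 - <<'E'
import sys; sys.path.insert(0,'.')
from h import *
a=snap('scene')['pixels'][170:290,250:350]; b=snap('side')['pixels'][130:250,200:300]
cv2.imwrite('pics/c5.png',cv2.resize(np.hstack([a,b]),(800,480),interpolation=2))
E
```

```text
scene [(0.62, [287, 239, 27, 21])]
0 [[302, 244], [301, 240], [301, 261], [299, 243], [297, 257]]
10 [[301, 234], [300, 230], [300, 254], [298, 238], [297, 257]]
20 [[300, 225], [299, 221], [300, 247], [298, 234], [297, 257]]
30 [[299, 216], [298, 214], [299, 241], [297, 230], [297, 257]]
90 [[293, 204], [293, 206], [295, 220], [294, 228], [297, 256]]
side [(0.93, [233, 163, 26, 35])]
0 [[243, 158], [244, 161], [244, 166], [245, 179], [247, 197]]
10 [[244, 164], [244, 168], [244, 169], [246, 184], [247, 197]]
20 [[245, 172], [245, 176], [245, 173], [246, 189], [247, 197]]
30 [[245, 181], [246, 185], [245, 177], [247, 194], [247, 197]]
90 [[250, 234], [250, 236], [248, 212], [249, 221], [247, 197]]
```

View pics/c5.png

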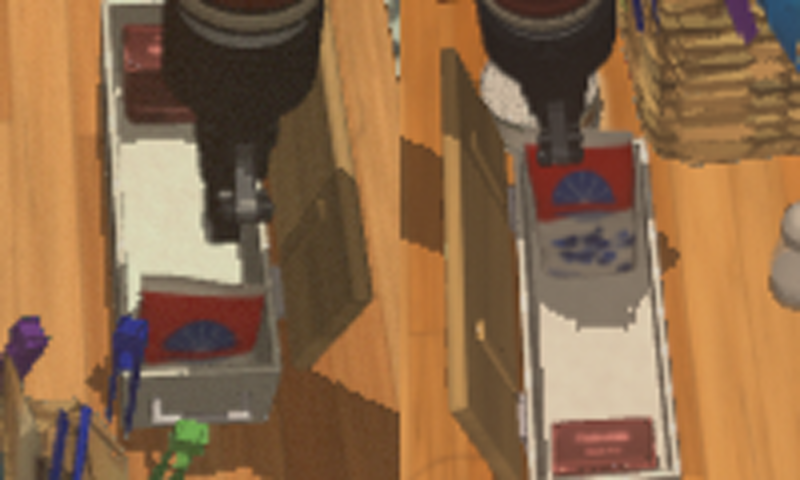

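```bash
cat >> h.py <<'E'
def tri(S1,a,S2,b):
    c1,d1=ray(S1,*a);c2,d2=ray(S2,*b)
    d1=d1/np.linalg.norm(d1);d2=d2/np.linalg.norm(d2)
    t=np.linalg.lstsq(np.c_[d1,-d2],c2-c1,rcond=None)[0]; p,q=c1+t[0]*d1,c2+t[1]*d2
    return ((p+q)/2).round(),np.linalg.norm(p-q).round()
E
python3 - <<'E'
from h import *
A=snap('scene');B=snap('side'); s=r.sense(); print(s['tcp_pos'],s['clock'],s['wrist_force'])
print(tri(A,(306,230),B,(242,171)))
print('packet top',tri(A,(250+150/4,170+275/4),B,(200+233/4,130+134/4)),tri(A,(250+265/4,170+292/4),B,(200+127/4,130+146/4)))
print('rim ends',tri(A,(250+278/4,170+372/4),B,(200+120/4,130+146/4)))
E
```

```text
[ 424.59671243 -185.81592095  130.8345923 ] 6.45 [-0.37704125  1.23772417  0.54310117]
(array([ 426., -197.,  138.]), np.float64(7.0))
packet top (array([ 469., -177.,  139.]), np.float64(7.0)) (array([ 403., -169.,  126.]), np.float64(3.0))
rim ends (array([ 395., -137.,   87.]), np.float64(5.0))
```

```bash
python3 - <<'E'
from h import *
A=snap('scene');B=snap('side')
print(tri(A,(319,227),B,(234,115)),proj(A,(425,-129,245)),proj(B,(425,-129,245)))
p=np.array(A['pixels'])[195:235,285:325].astype(int).sum(2)//3
q=np.array(B['pixels'])[150:190,225:260].astype(int).sum(2)//3
print(p[:,::2]);print(q[:,::2])
E
```

```text
(array([ 419., -136.,  273.]), np.float64(8.0)) [312.37111576 237.15434871] [235.67689087 121.14678611]
[[ 53  47  51  51  49  45  38  39  38  39  41  42  41  40  38  38  37  38
   39  38]
 [ 57  56  57  56  52  57  43  40  37  42  40  36  42  40  39  39  40  41
   40  44]
 [ 62  69  68  74  75  76  60  43  40  40  40  39  41  38  38  38  38  42
   38  68]
 [ 54  54  47  56  60  58  61  42  42  41  42  42  37  39  38  43  38  38
   52  69]
 [ 49  47  45  55  59  59  61  41  40  43  39  39  37  42  39  41  40  45
   72  70]
 [ 58  56  57  61  66  75  71  46  44  39  43  39  38  40  40  42  41  53
   75  68]
 [ 94  95  94  94  90 109 111  46  40  42  39  43  39  39  42  34  41  55
   72  71]
 [112 110 112 110 108 111 110  44  42  41  40  39  37  41  39  34  38  51
   71  70]
 [109 107 112 110 110 112 111  46  39  40  39  42  40  42  43  39  41  50
   73  72]
 [132 130 129 131 130 127 109  54  42  44  40  41  43  40  41  41  41  57
   73  70]
 [199 199 201 197 199 200 131  62  39  39  40  42  42  42  42  37  39  61
   74  71]
 [202 201 200 199 199 200 202 103  43  44  38  41  54  57  54
[... 4705 characters left out ...]
 63  61  63  63  60 106]
 [ 68  98 111  82  82  62  63  61  61  63  66  65  64  64  65  65  68 107]
 [ 70  98 113  78  91  61  64  64  63  63  64  67  71  68  70  76  89 105]
 [ 70  91 113  79  93  62  63  61  64  71  74  78  81  82  88 102 100  97]
 [ 77  91 117  80  93  68  68  76  86  93  88  87  90  98 103 104 103  99]
 [ 77  87 104  82  94  88  89 103 110 106  99  98  98 106 106 107 105 102]
 [ 77  83 115  83  98 110 108 111 112 111 111 110  94 106 108 108 107 102]
 [ 77  80 110  83  99 109 111 111 111 110 110 106  70 104 108  99 107 104]
 [ 77  74 101  83 112 106 109 109 106  96 100  83  74 108 105  85  97 103]
 [ 77  75 115  80 112 105 108 101  83  61  82  61  63 102 103  88  78 102]]
```

Emit:
servo_tool:
  commands:
    - {"dp":[0,-0.12,-0.6],"rotation":[0,0,0],"gripper":0}
    - {"dp":[0,-0.12,-0.6],"rotation":[0,0,0],"gripper":0}
    - {"dp":[0,-0.5,-0.5],"rotation":[0,0,0],"gripper":0}
    - {"dp":[0,-0.8,-0.45],"rotation":[0,0,0],"gripper":0}
    - {"dp":[0,-0.8,-0.45],"rotation":[0,0,0],"gripper":0}
    - {"dp":[0,-0.8,-0.45],"rotation":[0,0,0],"gripper":0}

```text
clock: 7.15
tcp_pos: [424.7, -116.7, 191.6]
orientation: [-2.933, 0.0, -0.001]
wrist_force: [0.6, 0.5, 0.3]
finger_gap: -0.1
finger_force: 0.0
```

Emit:
servo_tool:
  commands:
    - {"dp":[0,0.08,0.4],"rotation":[0,0,0],"gripper":0}
    - {"dp":[0,0.14,0.7],"rotation":[0,0,0],"gripper":0}
    - {"dp":[0,0.14,0.78],"rotation":[0,0,0],"gripper":0}
    - {"dp":[0,0.14,0.78],"rotation":[0,0,0],"gripper":0}

```text
clock: 7.55
tcp_pos: [424.1, -115.0, 111.5]
orientation: [-2.931, 0.005, 0.003]
wrist_force: [1.1, -0.2, -0.7]
finger_gap: -0.0
finger_force: 0.0
```

```bash
python3 - <<'E'
from h import *
A=snap('scene');B=snap('side'); s=r.sense(); print(s['tcp_pos'],s['wrist_force'])
print(proj(A,s['tcp_pos']),proj(B,s['tcp_pos']))
a=A['pixels'][190:290,270:370]; b=B['pixels'][110:210,190:290]
cv2.imwrite('pics/c6.png',cv2.resize(np.hstack([a,b]),(800,400),interpolation=2))
E
```

```text
[ 425.68389073 -115.29101104  113.09968756] [-0.72879187  0.21028677  0.25190105]
[307.11337513 268.57558892] [239.25069982 152.99183276]
```

View pics/c6.png

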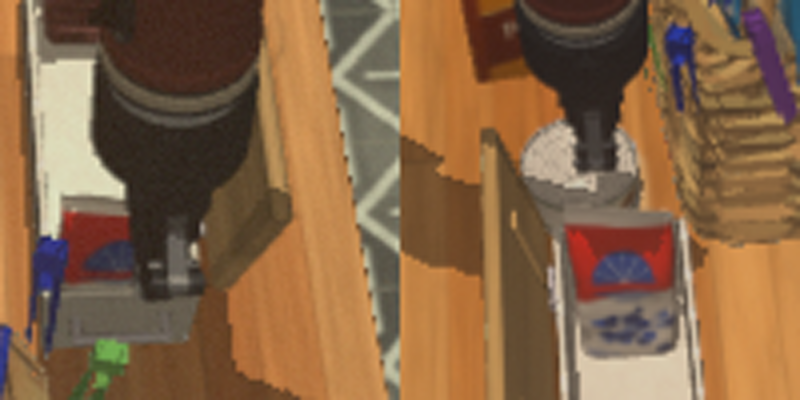

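Emit:
servo_tool:
  commands:
    - {"dp":[0,0.1,-0.02],"rotation":[0,0,0],"gripper":0}
    - {"dp":[0,0.18,-0.036],"rotation":[0,0,0],"gripper":0}
    - {"dp":[0,0.24,-0.05],"rotation":[0,0,0],"gripper":0}
    - {"dp":[0,0.3,-0.064],"rotation":[0,0,0],"gripper":0}
    - {"dp":[0,0.36,-0.077],"rotation":[0,0,0],"gripper":0}
    - {"dp":[0,0.42,-0.09],"rotation":[0,0,0],"gripper":0}
    - {"dp":[0,0.48,-0.1],"rotation":[0,0,0],"gripper":0}
    - {"dp":[0,0.52,-0.11],"rotation":[0,0,0],"gripper":0}

```text
clock: 8.45
tcp_pos: [424.7, -168.0, 112.6]
orientation: [-2.932, 0.003, -0.0]
wrist_force: [-0.8, 0.6, 4.1]
finger_gap: 0.0
finger_force: 2.4
```

```bash
cat > look.py <<'E'
from h import *
s=r.sense(); print(s['clock'],s['tcp_pos'].round(1),s['wrist_force'].round(1))
for n in('scene','side'):
    S=snap(n,n+'_%.2f.png'%s['clock'])
    for l in('tall_packet','small_box','lid'):
        print(n,l,[(round(x['conf'],2),[int(t) for t in x['rect']]) for x in r.regions_of(n,l)][:3])
E
python3 look.py
```

```text
8.45 [ 424.7 -168.   112.6] [-0.8  0.6  4.1]
scene tall_packet [(0.59, [286, 235, 27, 25])]
scene small_box [(0.79, [281, 178, 8, 23]), (0.58, [273, 127, 12, 32])]
scene lid [(0.66, [315, 177, 27, 85])]
side tall_packet [(0.73, [234, 167, 25, 31])]
side small_box [(0.87, [252, 294, 22, 37]), (0.81, [237, 236, 25, 11])]
side lid [(0.94, [207, 142, 25, 110])]
```

Emit:
servo_tool:
  commands:
    - {"dp":[0,0.05,-0.01],"rotation":[0,0,0],"gripper":0}
    - {"dp":[0,0.1,-0.02],"rotation":[0,0,0],"gripper":0}
    - {"dp":[0,0.15,-0.03],"rotation":[0,0,0],"gripper":0}

```text
clock: 9.15
tcp_pos: [424.6, -183.1, 112.5]
orientation: [-2.932, 0.002, -0.001]
wrist_force: [-1.9, 0.0, 5.3]
finger_gap: 0.3
finger_force: 2.4
```

```bash
python3 look.py
```

```text
9.15 [ 424.6 -183.1  112.5] [-1.9  0.   5.3]
scene tall_packet [(0.9, [284, 224, 30, 36]), (0.59, [316, 170, 27, 93])]
scene small_box [(0.91, [273, 125, 15, 32]), (0.68, [281, 178, 12, 24]), (0.63, [222, 168, 20, 36])]
scene lid [(0.89, [318, 172, 26, 91]), (0.39, [272, 168, 68, 109])]
side tall_packet [(0.6, [232, 169, 26, 31])]
side small_box [(0.86, [250, 292, 25, 40]), (0.79, [238, 236, 25, 8])]
side lid [(0.67, [208, 142, 25, 109])]
```

Emit:
servo_tool:
  commands:
    - {"dp":[0,0.05,-0.01],"rotation":[0,0,0],"gripper":0}
    - {"dp":[0,0.1,-0.02],"rotation":[0,0,0],"gripper":0}
    - {"dp":[0,0.15,-0.03],"rotation":[0,0,0],"gripper":0}
    - {"dp":[0,0.2,-0.04],"rotation":[0,0,0],"gripper":0}

```text
clock: 9.95
tcp_pos: [424.4, -203.8, 111.4]
orientation: [-2.932, 0.003, 0.0]
wrist_force: [0.3, 0.5, 0.3]
finger_gap: -0.1
finger_force: 0.0
```

```bash
python3 look.py
```

```text
9.95 [ 424.4 -203.8  111.4] [0.3 0.5 0.3]
scene tall_packet [(0.67, [287, 216, 27, 45])]
scene small_box [(0.82, [273, 127, 16, 32]), (0.61, [280, 175, 15, 27])]
scene lid [(0.6, [314, 159, 28, 108])]
side tall_packet [(0.97, [233, 185, 28, 35])]
side small_box [(0.92, [239, 234, 23, 11]), (0.71, [233, 184, 28, 33]), (0.7, [250, 293, 27, 36])]
side lid [(0.76, [209, 140, 23, 111])]
```

```bash
python3 look.py; python3 - <<'E'
from h import *
A=snap('scene');B=snap('side')
a=A['pixels'][160:280,250:350]; b=B['pixels'][140:260,200:300]
cv2.imwrite('pics/c7.png',cv2.resize(np.hstack([a,b]),(800,480),interpolation=2))
E
```

```text
10.35 [ 424.6 -203.   111.8] [ 0.  -0.5 -0.1]
scene tall_packet [(0.82, [284, 204, 26, 49])]
scene small_box [(0.84, [283, 178, 13, 25]), (0.63, [274, 125, 18, 33])]
scene lid [(0.77, [314, 158, 27, 105])]
side tall_packet [(0.62, [237, 189, 23, 47])]
side small_box [(0.87, [252, 292, 25, 38]), (0.74, [211, 143, 61, 123]), (0.57, [239, 235, 25, 13])]
side lid [(0.74, [207, 140, 27, 113])]
```

View pics/c7.png

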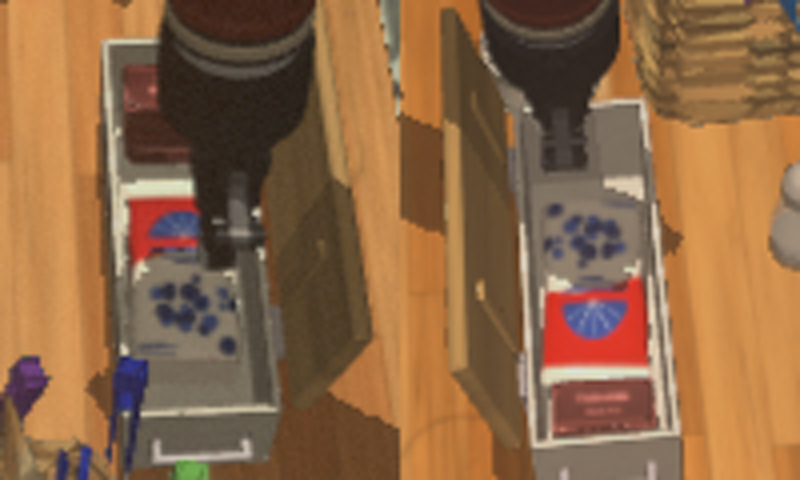

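Emit:
servo_tool:
  commands:
    - {"dp":[0,-0.2,-0.98],"rotation":[0,0,0],"gripper":0}
    - {"dp":[0,-0.2,-0.98],"rotation":[0,0,0],"gripper":0}
    - {"dp":[0,-0.2,-0.98],"rotation":[0,0,0],"gripper":0}

```text
clock: 11.15
tcp_pos: [428.7, -206.1, 217.7]
orientation: [-2.939, 0.001, -0.018]
wrist_force: [0.0, -0.4, -0.3]
finger_gap: 0.0
finger_force: 0.0
```

Emit:
servo_tool:
  commands:
    - {"dp":[0,0.85,-0.8],"rotation":[-0.4,0,0],"gripper":0}
    - {"dp":[0,0.85,-0.8],"rotation":[-0.4,0,0],"gripper":0}
    - {"dp":[0,0.85,-0.8],"rotation":[-0.4,0,0],"gripper":0}
    - {"dp":[0,0.85,-0.8],"rotation":[-0.4,0,0],"gripper":0}

```text
clock: 11.55
tcp_pos: [424.4, -306.5, 273.6]
orientation: [3.138, -0.009, 0.004]
wrist_force: [-0.8, -0.4, -0.4]
finger_gap: 0.2
finger_force: 0.0
```

Emit:
servo_tool:
  commands:
    - {"dp":[-0.98,0.1,0],"rotation":[0,0,0],"gripper":0}
    - {"dp":[-0.98,0.1,0],"rotation":[0,0,0],"gripper":0}
    - {"dp":[-0.98,0.1,0],"rotation":[0,0,0],"gripper":0}

```text
clock: 11.85
tcp_pos: [318.7, -313.3, 270.8]
orientation: [-3.139, 0.016, 0.012]
wrist_force: [1.2, 0.3, 0.7]
finger_gap: 0.3
finger_force: 0.0
```

Emit:
servo_tool:
  commands:
    - {"dp":[-0.15,0.15,0],"rotation":[0,0,0],"gripper":0}
    - {"dp":[-0.15,0.15,0.5],"rotation":[0,0,0],"gripper":0}
    - {"dp":[-0.15,0.15,0.8],"rotation":[0,0,0],"gripper":0}
    - {"dp":[-0.15,0.15,1],"rotation":[0,0,0],"gripper":0}
    - {"dp":[-0.15,0.15,1],"rotation":[0,0,0],"gripper":0}

```text
clock: 12.35
tcp_pos: [309.7, -325.4, 169.1]
orientation: [-3.134, 0.001, 0.009]
wrist_force: [0.3, 0.0, -0.7]
finger_gap: -0.1
finger_force: 0.0
```

```bash
python3 look.py
```

```text
12.35 [ 309.7 -325.4  169.1] [ 0.3  0.  -0.7]
scene tall_packet [(0.85, [284, 205, 24, 48])]
scene small_box [(0.8, [270, 123, 24, 37]), (0.55, [278, 178, 25, 24]), (0.24, [309, 143, 31, 115])]
scene lid []
side tall_packet [(0.7, [233, 190, 28, 45])]
side small_box [(0.83, [252, 291, 22, 42]), (0.76, [240, 235, 25, 11]), (0.16, [208, 143, 25, 109])]
side lid [(0.94, [208, 142, 23, 108])]
```

Emit:
servo_tool:
  commands:
    - {"dp":[0.1,0,0.09],"rotation":[0,0,0],"gripper":0}
    - {"dp":[0.2,0,0.09],"rotation":[0,0,0],"gripper":0}
    - {"dp":[0.28,0,0.09],"rotation":[0,0,0],"gripper":0}
    - {"dp":[0.36,0,0.09],"rotation":[0,0,0],"gripper":0}
    - {"dp":[0.44,0,0.09],"rotation":[0,0,0],"gripper":0}
    - {"dp":[0.52,0,0.08],"rotation":[0,0,0],"gripper":0}
    - {"dp":[0.6,0,0.06],"rotation":[0,0,0],"gripper":0}

```text
clock: 13.45
tcp_pos: [372.0, -328.7, 166.4]
orientation: [-3.141, 0.003, 0.0]
wrist_force: [-0.1, 0.2, 0.0]
finger_gap: 0.1
finger_force: 0.0
```

```bash
cat > lid.py <<'E'
from h import *
s=r.sense(); print(s['clock'],s['tcp_pos'].round(1),s['wrist_force'].round(1))
T=binT((438,-268,3.1265))
for n in('scene','side'):
    S=snap(n,n+'_%.2f.png'%s['clock']); 
    print(n,[(round(x['conf'],2),[int(t) for t in x['rect']]) for x in r.regions_of(n,'lid')][:2])
    for th in (2,1.83,1.57,1.3,1,.7,.35,0):
        q=np.array([proj(S,T(lidpt(th,y,d,o))) for y in(-132,132) for d in (1,103) for o in(0,12)])
        a=q.min(0);b=q.max(0); print('   ',th,a.round().astype(int),(b-a).round().astype(int))
E
python3 lid.py
```

```text
13.45 [ 372.  -328.7  166.4] [-0.1  0.2  0. ]
scene [(0.93, [309, 157, 33, 105]), (0.68, [229, 230, 16, 22])]
    2 [311 144] [ 40 120]
    1.83 [311 142] [ 33 121]
    1.57 [310 142] [ 21 121]
    1.3 [303 142] [ 23 121]
    1 [290 145] [ 35 118]
    0.7 [281 150] [ 43 113]
    0.35 [273 157] [ 49 106]
    0 [271 164] [ 50 100]
side [(0.78, [208, 175, 23, 74])]
    2 [203 142] [ 28 111]
    1.83 [209 140] [ 22 112]
    1.57 [219 139] [ 12 113]
    1.3 [223 138] [ 16 113]
    1 [224 140] [ 29 111]
    0.7 [225 144] [ 39 107]
    0.35 [226 151] [ 45 100]
    0 [228 160] [47 92]
```

```bash
python3 - <<'E'
from h import *
s=r.sense(); T=s['tcp_pos']
a=cv2.imread('pics/scene_13.45.png')[130:280,250:375]; b=cv2.imread('pics/side_13.45.png')[130:280,175:300]
for n,o,x in(('scene',(250,130),0),('side',(175,130),1)):
    S=snap(n)
    for k in(0,-8): print(n,((proj(S,T+[0,0,k])-o)*3.2+[400*x,0]).round())
cv2.imwrite('pics/c8.png',cv2.resize(np.hstack([a,b]),(800,480),interpolation=2))
E
```

```text
scene [235. 137.]
scene [234. 143.]
side [542. 256.]
side [543. 262.]
```

View pics/c8.png

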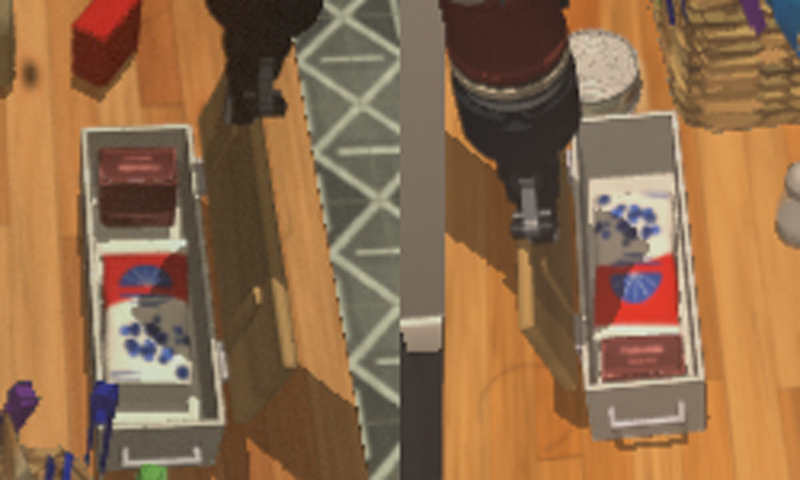

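```bash
python3 - <<'E'
from h import *
A=snap('scene');B=snap('side')
print(tri(A,(324,168),B,(219.7,205.6)), r.sense()['tcp_pos'])
E
```

```text
(array([ 373., -329.,  185.]), np.float64(2.0)) [ 370.77253631 -328.88130934  166.32937465]
```

Emit:
servo_tool:
  commands:
    - {"dp":[0,0,-0.15],"rotation":[0,0,0],"gripper":0}
    - {"dp":[-0.4,0,-0.15],"rotation":[0,0,0],"gripper":0}
    - {"dp":[-0.65,0,-0.1],"rotation":[0,0,0],"gripper":0}
    - {"dp":[-0.65,0,0.1],"rotation":[0,0,0],"gripper":0}
    - {"dp":[-0.65,0,0.31],"rotation":[0,0,0],"gripper":0}
    - {"dp":[-0.65,0,0.31],"rotation":[0,0,0],"gripper":0}

```text
clock: 14.45
tcp_pos: [304.4, -327.4, 133.7]
orientation: [-3.138, 0.004, 0.006]
wrist_force: [-0.1, -0.0, -0.3]
finger_gap: -0.0
finger_force: 0.0
```

Emit:
servo_tool:
  commands:
    - {"dp":[0.1,0,0],"rotation":[0,0,0],"gripper":0}
    - {"dp":[0.2,0,0],"rotation":[0,0,0],"gripper":0}
    - {"dp":[0.28,0,0],"rotation":[0,0,0],"gripper":0}
    - {"dp":[0.36,0,0],"rotation":[0,0,0],"gripper":0}
    - {"dp":[0.42,0,0],"rotation":[0,0,0],"gripper":0}
    - {"dp":[0.48,0,0],"rotation":[0,0,0],"gripper":0}
    - {"dp":[0.54,0,0],"rotation":[0,0,0],"gripper":0}

```text
clock: 15.15
tcp_pos: [360.0, -328.8, 135.4]
orientation: [-3.141, 0.004, 0.002]
wrist_force: [-2.7, -0.3, 2.3]
finger_gap: 0.2
finger_force: 1.6
```

```bash
python3 lid.py | grep -v "^  "
```

```text
15.15 [ 360.  -328.8  135.4] [-2.7 -0.3  2.3]
scene [(0.96, [312, 144, 22, 118])]
side [(0.96, [220, 181, 15, 69])]
```

Emit:
servo_tool:
  commands:
    - {"dp":[0.08,0,0],"rotation":[0,0,0],"gripper":0}
    - {"dp":[0.16,0,0],"rotation":[0,0,0],"gripper":0}
    - {"dp":[0.24,0,0],"rotation":[0,0,0],"gripper":0}
    - {"dp":[0.32,0,0.02],"rotation":[0,0,0],"gripper":0}
    - {"dp":[0.4,0,0.05],"rotation":[0,0,0],"gripper":0}
    - {"dp":[0.48,0,0.08],"rotation":[0,0,0],"gripper":0}
    - {"dp":[0.55,0,0.12],"rotation":[0,0,0],"gripper":0}

```text
clock: 16.05
tcp_pos: [417.0, -329.0, 123.3]
orientation: [3.141, -0.002, 0.003]
wrist_force: [-2.1, 0.6, 3.0]
finger_gap: 0.3
finger_force: 1.5
```

```bash
python3 lid.py | grep -v "^  "
```

```text
16.05 [ 417.  -329.   123.3] [-2.1  0.6  3. ]
scene [(0.62, [282, 205, 15, 50]), (0.59, [284, 151, 37, 111])]
side [(0.95, [222, 181, 38, 70]), (0.37, [244, 234, 17, 14])]
```

Emit:
servo_tool:
  commands:
    - {"dp":[0.07,0,0.05],"rotation":[0,0,0],"gripper":0}
    - {"dp":[0.13,0,0.11],"rotation":[0,0,0],"gripper":0}
    - {"dp":[0.19,0,0.17],"rotation":[0,0,0],"gripper":0}
    - {"dp":[0.24,0,0.23],"rotation":[0,0,0],"gripper":0}
    - {"dp":[0.28,0,0.29],"rotation":[0,0,0],"gripper":0}

```text
clock: 16.75
tcp_pos: [443.1, -329.0, 93.5]
orientation: [-3.141, 0.003, 0.002]
wrist_force: [-2.1, -0.3, 1.8]
finger_gap: -0.1
finger_force: 1.1
```

```bash
python3 lid.py | grep -v "^  "
```

```text
16.75 [ 443.1 -329.    93.5] [-2.1 -0.3  1.8]
scene [(0.86, [272, 164, 51, 99])]
side [(0.8, [223, 161, 49, 89]), (0.3, [220, 150, 10, 17])]
```

Emit:
servo_tool:
  commands:
    - {"dp":[0.02,0,0.04],"rotation":[0,0,0],"gripper":0}
    - {"dp":[0.03,0,0.08],"rotation":[0,0,0],"gripper":0}
    - {"dp":[0.03,0,0.11],"rotation":[0,0,0],"gripper":0}

```text
clock: 17.25
tcp_pos: [448.1, -329.1, 83.7]
orientation: [3.141, -0.002, 0.006]
wrist_force: [1.8, 0.2, 2.8]
finger_gap: -0.4
finger_force: 1.2
```

Emit:
servo_tool:
  commands:
    - {"dp":[0,0,0.02],"rotation":[0,0,0],"gripper":0}
    - {"dp":[0,0,0.04],"rotation":[0,0,0],"gripper":0}

```text
clock: 17.45
tcp_pos: [447.4, -329.1, 79.6]
orientation: [3.141, -0.003, 0.003]
wrist_force: [1.8, 0.3, 2.3]
finger_gap: -0.2
finger_force: 1.2
```

Emit:
servo_tool:
  commands:
    - {"dp":[0,0,0.02],"rotation":[0,0,0],"gripper":0}
    - {"dp":[0,0,0.04],"rotation":[0,0,0],"gripper":0}

```text
clock: 17.65
tcp_pos: [446.8, -329.2, 75.4]
orientation: [3.141, -0.003, 0.002]
wrist_force: [2.4, 0.5, 2.8]
finger_gap: 0.4
finger_force: 1.3
```

Emit:
servo_tool:
  commands:
    - {"dp":[0,0,0.02],"rotation":[0,0,0],"gripper":0}
    - {"dp":[0,0,0.03],"rotation":[0,0,0],"gripper":0}

```text
clock: 17.85
tcp_pos: [446.8, -329.2, 74.6]
orientation: [3.141, -0.003, 0.002]
wrist_force: [-2.9, 3.2, 21.9]
finger_gap: 0.2
finger_force: 10.9
```

```bash
python3 lid.py | grep -v "^  "
```

```text
17.85 [ 446.8 -329.2   74.6] [-2.9  3.2 21.9]
scene [(0.91, [270, 165, 52, 98])]
side [(0.63, [224, 164, 51, 87])]
```

Emit:
servo_tool:
  commands:
    - {"dp":[0,0,0.01],"rotation":[0,0,0],"gripper":0}
    - {"dp":[0,0,0.01],"rotation":[0,0,0],"gripper":0}
    - {"dp":[0,0,0.01],"rotation":[0,0,0],"gripper":0}

```text
clock: 18.35
tcp_pos: [446.8, -329.2, 74.6]
orientation: [3.141, -0.003, 0.003]
wrist_force: [-2.2, 3.0, 20.9]
finger_gap: 0.0
finger_force: 10.8
```

Emit:
servo_tool:
  commands:
    - {"dp":[0,0,-0.15],"rotation":[0,0,0],"gripper":0}
    - {"dp":[0,0,-0.5],"rotation":[0,0,0],"gripper":0}
    - {"dp":[0,0,-1],"rotation":[0,0,0],"gripper":0}
    - {"dp":[0,0,-1],"rotation":[0,0,0],"gripper":0}
    - {"dp":[-0.5,0,-1],"rotation":[0,0,0],"gripper":0}
    - {"dp":[-0.5,0,-1],"rotation":[0,0,0],"gripper":0}

```text
clock: 18.95
tcp_pos: [385.7, -327.7, 169.0]
orientation: [-3.136, 0.014, 0.022]
wrist_force: [-0.4, -1.3, 0.2]
finger_gap: -0.3
finger_force: 0.0
```

```bash
python3 lid.py | grep -v "^    [12]"; python3 - <<'E'
from h import *
for n in('scene','side'):
    S=snap(n)
    for l in('tin','shaker','jar','pouch','small_box'): print(n,l,[(round(x['conf'],2),[int(t) for t in x['rect']]) for x in r.regions_of(n,l)][:2])
E
```

```text
18.95 [ 385.7 -327.7  169. ] [-0.4 -1.3  0.2]
scene [(0.59, [270, 168, 49, 97])]
    0.7 [281 150] [ 43 113]
    0.35 [273 157] [ 49 106]
    0 [271 164] [ 50 100]
side [(0.83, [227, 159, 49, 92])]
    0.7 [225 144] [ 39 107]
    0.35 [226 151] [ 45 100]
    0 [228 160] [47 92]
scene tin [(0.82, [293, 298, 38, 38])]
scene shaker [(0.72, [230, 232, 20, 21]), (0.62, [295, 298, 37, 41])]
scene jar [(0.7, [220, 167, 22, 39])]
scene pouch [(0.57, [235, 101, 18, 56])]
scene small_box [(0.67, [275, 124, 17, 34])]
side tin [(0.46, [228, 162, 47, 102])]
side shaker [(0.71, [296, 180, 10, 27])]
side jar [(0.82, [304, 221, 28, 38])]
side pouch [(0.86, [294, 284, 27, 56])]
side small_box [(0.6, [251, 292, 25, 38])]
```

The lid is shut in both views, the bystanders haven't moved and the robot is clear, so I'm handing in.

```bash
python3 -c "
from h import *
print(r.hand_in())"
```

```text
the job is handed in; nothing more can be done
None
```

I handed the job in at about 19 s on the robot clock: the packet lies flat in the bin, the lid is pressed shut, and the small box was standing when last seen before the lid closed. The bystanders look unmoved, but the hand-in gave no verdict.

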